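Load a stretcher rail in the drilling jig

ROBOT

A 6-joint arm with a two-finger parallel gripper is mounted at the origin on a cart in front of the work surface, level with it; the furniture and walls round the work are solid. World frame = base frame: x ahead of the robot, y to its left, z up, the work surface at z = 0. Lengths are in mm, angles in rad, forces in N, time in s.
With the tool pointing down it reaches from about 275 to 1000 mm from the base axis. Payload 8.4 kg.
Tool frame: the origin (TCP) lies at the very end of the fingers, on their centre line; the grasp point (between the pads) lies 19 mm behind it; z points along the fingers, y is the line along which they close (so a half turn about z gives the same grasp; the last joint's range is limited). The gripper opens to 85 mm and grips with 20 to 120 N. Pads are 22 mm wide; open, the fingers measure 114 mm over their backs; the gripper's body (76 mm by 85 mm) begins 54 mm behind the grasp point. The pads swing forward as they close: fully open they stand 13 mm farther back than shut.
Start: joints at [-0.002, 0.353, 1.633, -0, 1.155, -0.002], TCP at [625.002, -0, 231.281] pointing down, gripper open.
Joint ranges: [-2.63, 2.63], [-0.92, 2.1], [0.06, 2.66], [-1.3, 4.44], [0, 2.69], [-3.02, 3.02]. Speed limits (rad/s): [2.22, 2.22, 2.79, 3.14, 3.14, 3.14].

INTERFACE

Orientations are given as a unit quaternion [w, x, y, z].
In Python, from station import arm, grab_frame, finder gives the robot as it stands.
- The arm moves only by the shell command python3 -m handwheel 'ROWS' [FORCE]. ROWS is JSON, a list of rows, each an object of numbers: "hand": the opening in per cent of the stroke, from 0 (shut) to 100 (fully open); "tx", "ty", "tz": the shift along the tool's x, y, z in cm; "spin": the turn about the tool's z in degrees. In form: [{"hand": .., "tx": .., "ty": .., "tz": .., "spin": ..}, ...]. A call has 1 to 20 rows; each row shifts and turns the commanded pose from where the row before left it, along the tool's axes as they then stand; what a row does not reach is not made up. A row lasts 1/8 s, in which the tool goes at most 62.5 mm and 10.7 degrees, less where a joint would pass 70% of its speed; a pose out of reach is approached as far as the arm can. A call with a gripper value outside its range is refused whole. The fingers move at their own pace and stop on an object; FORCE is the grip in N (left out, the last holds). Time passes only in rows, so rows that do not move let the fingers close. It gives the time, the measured TCP pose, the force, the opening and the grip force at its end, in the units of the state.
- arm.get_state(): the state, without advancing time (a new reading comes with each control period).
- grab_frame(name): name is "scene" or "side" or "wrist"; returns a dict with "image" (480x640x3 uint8, blue, green, red), "K" (3x3 intrinsics, pixels), "rvec" (rotation vector, rad) and "tvec" (3), from world to camera coordinates, as OpenCV has them; the wrist camera has in their place "mount" (4x4, takes a point from camera to tool coordinates, whose origin is the TCP and whose axes are the flange's). Camera axes: x right, y down, z forward; pixel columns grow to the right and rows downward; lengths in mm; the calibration is good to about 2 mm. The wrist camera is an equidistant fisheye: a pixel r from the principal point sees the ray r / f radians off the axis. A picture is of the moment at which its call begins: read the wrist's pose just before it. There is no depth.
- arm.hand_in(): hands the job in; it is judged then, once.
Trained networks look in a picture, given as the dict that the camera call returned (one of the last four; its "shot" number tells which), for a name from the list of things; names that differ only in an ending like _2 or _b are one class to them, and where a whole thing is asked for, a point or a joint stands for the part that bears it (a point fixed in the world has none). Each returns a list of dicts, best first, with "p" (0 to 1); they miss things now and then, are a little off and sometimes report something else, mostly with a low value. They report only what shows in the picture. A call takes as long as a camera call.
- finder.masks_of(picture, target): "region" (480x640 bool, what is visible of it) and "bbox" ([left, top, right, bottom] in pixels, round what is visible of it).
The state is a dict: "time_s": time; "joints": joint angles; "qvel": joint speeds; "joint_torque": joint torques, N m; "tool_pos": TCP position; "tcp_rot": TCP orientation; "force": force on the tool from outside, world axes, zero at the start; "torque": the same for the moment, N m; "grip_width": finger opening in mm; "gripper_force": force on a finger pad.
Only numpy, scipy, OpenCV 4.12 (cv2) and the standard library are available. Lean on these libraries where they do the work, as an engineer would, in place of code of your own. Each camera call takes 0.05 s, during which the arm holds its last target. There are 200 camera calls.

TASK

Load the wooden rail in the drilling jig: lay it in the channel with its tenon end towards the drill-bush arm, and nudge it along until its bored hole drops over the jig's steel locating pin and it lies flat on the board. Then swing the bush arm over it, fully round to its stop, and let go. Find the pin by feel: never shove or press the rail hard against the jig, and leave the other tools where they are.

Things in the scene. Friction and masses are not known exactly. Their poses are not given: they have to be found in the camera images.
- jig: Drilling jig screwed to the bench: plywood board 280x136x18 mm, with a channel between two dark fences. Origin: bench height, under the middle of the pin's track; x along the channel towards the bush arm, z up. Board x -185 to 95, top z 18. Fences x -100 to 80, tops z 32, inner faces y -18.5 and 18.5 (channel 37 wide). A steel stop post, 8 thick, stands on the +y fence at x 21, y 28, up to z 62.
- track_mid (a point): Middle of the pin's track on the board (jig x 0, y 0, z 18; axes as the jig's). The upright steel locating pin, 12 mm thick, 8 high (top at jig z 26), rim bevelled by 2.5, stands on the channel's middle line (y 0). Its slide was set and locked by the last user: the pin stands anywhere from x -18 to +18, is not reported and must be seen or felt; it does not move.
- rail: Light wooden rail lying on the bench, body 200x34x32 mm, with a stub tenon (22 long, 22 wide, 14 thick, at mid height) on its +x end; 0.11 to 0.2 kg. Origin: centre of the body's underside, near the centre of mass; x along the rail to the tenon, z up. On top of the pin it lies tipped, its plain end on the board; with the hole over the pin it drops flat onto the board.
- rail_hole (a point): Centre, at the underside, of the rail's upright through hole, 14.5 mm wide, on the middle line at rail x 30 (y 0, z 0): 70 mm from the tenon's shoulder, 130 mm from the plain end. Axes as the rail's.
- rail_tenon (a point): Middle of the end face of the rail's tenon (rail x 122, y 0, z 16).
- bush_arm (a joint): Angle of the bush arm, an aluminium bar 118x28x9 mm turning level about jig x 40, y -52. 0: across the channel (along jig +y), at its stop; grows, clockwise seen from above, as it swings clear; 1.57: along jig +x; range 0 to 1.8, starts at 1.4 to 1.75. About 1 N at the knob turns it; it stays where left. Underside at jig z 52.5: 2.5 mm over a rail lying flat; it strikes a tipped rail.
- knob (a point): Middle of the black upright knob beyond the steel drill bush, 19 mm thick and 28 tall, on the arm's free end, 90 mm from its pivot; at jig z 79.5. Knob's top z 93.5, its lower edge z 65.5, the arm's top z 61.5.
- try_square: Bystander: steel-bladed try square with a dark wooden stock, 165x105x18, at the front left. Leave where it is.
- bevel_gauge: Bystander: sliding bevel with a wooden stock and steel blade, 236 long, at the left. Leave where it is.
- chisel_24: Bystander: wide bench chisel with a wooden handle, 225 long, lying on the left. Leave where it is.
- chisel_12: Bystander: narrower bench chisel with a wooden handle, 225 long, lying behind the rail. Leave where it is.
- screwdriver: Bystander: red-handled screwdriver, 228 long, lying behind the jig. Leave where it is.
- sanding_block: Bystander: cork sanding block, 63x101x33, at the front edge. Leave where it is.
- nail_tin: Bystander: open tin of nails, 77 across, 50 tall, behind the bush arm on the left (another stands far back by the glue bottle). Leave where it is.
- tenon_sample: Bystander: short practice tenon block without a bored hole, 50x125x50, at the front edge. Leave where it is.

How it is judged (in metres and radians):
On the way:
1. the rail lies flat in the channel with its hole down over the pin, while the bush arm is still clear (z of rail_hole in the frame of jig between 0.015 and 0.0205 m and x of rail_hole in the frame of jig between -0.021 and 0.021 m and y of rail_hole in the frame of jig between -0.004 and 0.004 m and x of rail_tenon in the frame of jig above 0.05 m and angle between rail's own z axis and vertical below 0.015 rad and angle between the x axis of rail and the x axis of jig, either way round below 0.03 rad and value of joint bush_arm above 0.9 rad), for 0.3 s.
At the end, for the whole second after the job is handed in: The rail lies flat on the board, hole over the pin (underside within 2.5 mm of the board, tilt under 0.015 rad, in line within 0.03 rad, hole within 4 mm of the middle line, jig x -21 to 21), tenon towards the arm; the arm is within 0.06 rad of its stop; all at rest (z of rail_hole in the frame of jig between 0.015 and 0.0205 m and x of rail_hole in the frame of jig between -0.021 and 0.021 m and y of rail_hole in the frame of jig between -0.004 and 0.004 m and x of rail_tenon in the frame of jig above 0.05 m and angle between rail's own z axis and vertical below 0.015 rad and angle between the x axis of rail and the x axis of jig, either way round below 0.03 rad and value of joint bush_arm below 0.06 rad and linear speed of rail below 0.01 m/s and velocity of joint bush_arm below 0.05 rad/s); the robot touches nothing.
It fails at once if the rail is shoved or pressed against the jig with more than 35 N (contact force between rail and jig above 35 N).
It fails at once if one of the bystanders is moved by more than 20 mm (distance of any of try_square, bevel_gauge, chisel_24, chisel_12, screwdriver, sanding_block, nail_tin, tenon_sample from where it was at the start of the episode above 0.02 m).
It also fails if it takes over 67 s, if anything falls off the work surface, if the arm or the gripper's body presses on something with over 40 N, if the wrist force passes 120 N, or if a joint passes its speed limit or range.

## Working session

There is one attempt and no reset: what is moved stays moved. The work goes in short steps, Python scripts to look and compute and a shell command to move; the robot and the scene stay as the last step left them, time stands still between calls to the robot, and variables do not carry over. Pictures are saved under pics/ and viewed, at most 10 in all, crops included, and the job is handed in when it is done.

```bash
mkdir -p pics; ls; python3 - <<'E'
from station import arm, grab_frame, finder
import cv2, numpy as np
s=arm.get_state(); print(s)
for n in ["scene","side"]:
    f=grab_frame(n); cv2.imwrite(f"pics/{n}0.png",f["image"]); np.savez(f"{n}0.npz",**{k:f[k] for k in("K","rvec","tvec","image")})
    print(n,f["K"],f["rvec"],f["tvec"])
    for t in ["rail","jig","bush_arm"]:
        for m in finder.masks_of(f,t)[:2]: print(t,m["p"],m["bbox"])
E
```

```text
pics
{'time_s': 0.0, 'joints': array([-2.43616313e-03,  3.53636819e-01,  1.63412119e+00, -7.22930077e-06,
        1.15518146e+00, -2.42108295e-03]), 'qvel': array([ 4.55490205e-04, -6.66126949e-04, -1.51874517e-04, -6.20141045e-04,
        1.47694330e-05, -3.14710533e-05]), 'joint_torque': array([-2.03471049e-03, -6.05236173e+01, -3.42063046e+01, -2.62302356e-04,
        9.48130677e-03,  3.61521288e-06]), 'tool_pos': array([ 6.24538597e+02, -2.37430396e-02,  2.30574285e+02]), 'tcp_rot': array([-4.74994348e-04,  7.07110919e-01,  7.07102323e-01, -4.77356768e-04]), 'force': array([0.25726332, 0.54721237, 0.2044677 ]), 'torque': array([0.02982092, 0.0265326 , 0.0044538 ]), 'gripper_force': 0.0, 'grip_width': 85.54716673661511}
scene [[451.60570899   0.         316.71867852]
 [  0.         451.60570899 240.60293809]
 [  0.           0.           1.        ]] [ 0.61498496 -2.42979914  1.39367657] [513.81166498 149.22079005 881.79089894]
rail 0.6 [366.3, 202.9, 445.3, 236.8]
jig 0.8 [268.4, 225.0, 385.9, 299.1]
bush_arm 0.93 [271.2, 244.9, 304.2, 279.3]
side [[617.90820434   0.         317.80506079]
 [  0.         617.90820434 237.90056036]
 [  0.           0.           1.        ]] [ 2.0632264  -0.51620474  0.26657005] [-432.64038846  263.81181321 1204.12582155]
rail 0.77 [281.9, 334.9, 397.4, 379.4]
jig 0.83 [269.3, 214.1, 382.1, 330.5]
bush_arm 0.96 [299.4, 212.8, 331.6, 247.3]
```

View pics/scene0.png

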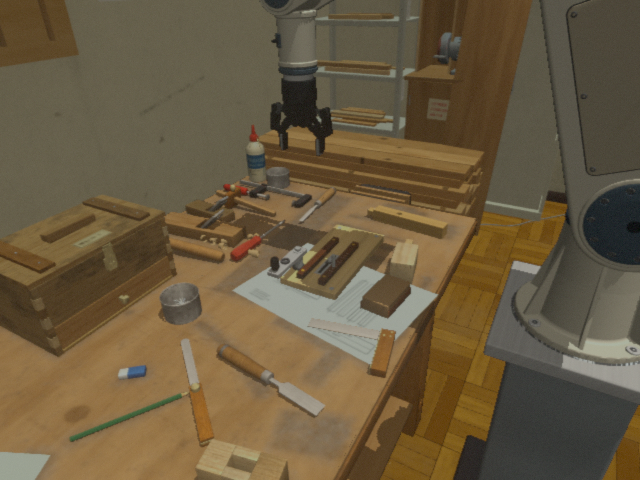

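View pics/side0.png

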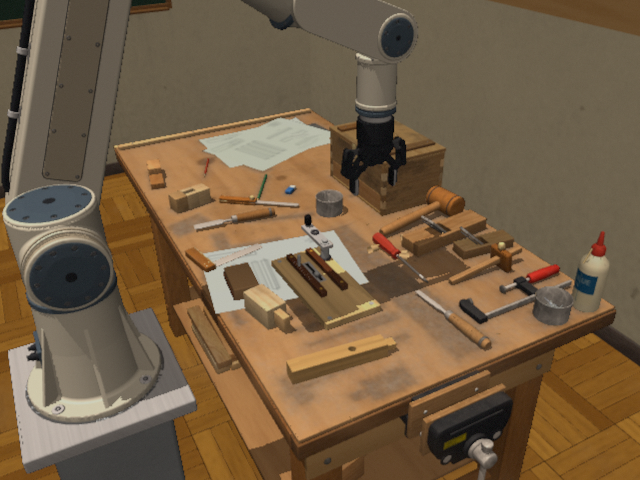

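```bash
cat > h.py <<'E'
from station import arm, grab_frame, finder
import cv2, numpy as np
from scipy.optimize import minimize
from scipy.spatial.transform import Rotation as R
def box(x0,x1,y0,y1,z0,z1): return np.array([[x,y,z] for x in(x0,x1) for y in(y0,y1) for z in(z0,z1)],float)
RAIL=[box(-100,100,-17,17,0,32),box(100,122,-11,11,9,23)]
JIG=[box(-185,95,-68,68,0,18),box(-100,80,-34,-18.5,18,32),box(-100,80,18.5,34,18,32)]
def armparts(a):
    P=[box(-14,104,-14,14,52.5,61.5),box(80.5,99.5,-9.5,9.5,65.5,93.5)]
    d=np.pi/2-a; M=R.from_euler('z',d).as_matrix()
    return [p@M.T+[40,-52,0] for p in P]
def place(P,x,y,yaw):
    M=R.from_euler('z',yaw).as_matrix(); return P@M.T+[x,y,0]
def grab(n):
    s=arm.get_state(); f=grab_frame(n); f=dict(f)
    if n=="wrist":
        w,a,b,c=s["tcp_rot"]; T=np.eye(4); T[:3,:3]=R.from_quat([a,b,c,w]).as_matrix(); T[:3,3]=s["tool_pos"]
        f["W"]=np.linalg.inv(T@f["mount"])
    return f
def proj(f,P):
    K=f["K"]
    if "W" in f:
        p=P@f["W"][:3,:3].T+f["W"][:3,3]; r=np.hypot(p[:,0],p[:,1]); th=np.arctan2(r,p[:,2])
        q=p[:,:2]/np.maximum(r,1e-9)[:,None]*th[:,None]
        return q*[K[0,0],K[1,1]]+K[:2,2]
    return cv2.projectPoints(np.asarray(P,float),f["rvec"],f["tvec"],K,None)[0][:,0]
def ray(f,u,v,z):
    """world point at height z seen at pixel"""
    K=f["K"]
    if "W" in f:
        q=(np.array([u,v])-K[:2,2])/[K[0,0],K[1,1]]; th=np.hypot(*q); d=np.r_[q/th*np.sin(th),np.cos(th)] if th>0 else np.array([0,0,1.])
        I=np.linalg.inv(f["W"]); d=I[:3,:3]@d; o=I[:3,3]
    else:
        M=cv2.Rodrigues(np.asarray(f["rvec"],float))[0]; o=-M.T@np.ravel(f["tvec"]); d=M.T@np.linalg.inv(K)@[u,v,1]
    return o+d*(z-o[2])/d[2]
def sil(f,Ps,S=4):
    m=np.zeros((480*S,640*S),np.uint8)
    for P in Ps:
        h=cv2.convexHull(proj(f,P).astype(np.float32))
        cv2.fillConvexPoly(m,np.round(h*S).astype(np.int32),1)
    return cv2.resize(m.astype(np.float32),(640,480),interpolation=cv2.INTER_AREA)
def best(f,t,pm=0.4):
    r=finder.masks_of(f,t); return r[0]["region"].astype(np.float32) if r and r[0]["p"]>pm else None
def fit(fm,model,x0,step):
    def c(x):
        e=0
        for f,m in fm:
            s=sil(f,model(x)); e+=1-np.minimum(s,m).sum()/np.maximum(s,m).sum()
        return e/len(fm)
    x0=np.array(x0,float); S=np.vstack([x0]+[x0+np.eye(len(x0))[i]*step[i] for i in range(len(x0))])
    r=minimize(c,x0,method="Nelder-Mead",options=dict(initial_simplex=S,maxiter=250,xatol=.05,fatol=1e-5)); return r.x,r.fun
E
python3 - <<'E'
from h import *
F=[grab("scene"),grab("side")]
M={t:[(f,best(f,t)) for f in F] for t in("rail","jig","bush_arm")}
f=F[1]
a=ray(f,291,372,16); b=ray(f,389,350,16); print("rail ends",a,b)
yaw=np.arctan2(*(b-a)[1::-1]); c=(a+b)/2
def mask_draw(f,Ps,n):
    im=f["image"].copy()
    for P in Ps: cv2.polylines(im,[np.int32(cv2.convexHull(proj(f,P).astype(np.float32)))],True,(0,255,0),1)
    return im
rm=lambda x:[place(P,*x) for P in RAIL]
x,e=fit(M["rail"],rm,[c[0],c[1],yaw],[15,15,.1]); print("rail",x,e)
a=ray(f,358,310,18); b=ray(f,292,257,18); yj=np.arctan2(*(b-a)[1::-1]); print("jig ends",a,b,yj); c=(a+b)/2; o=c+45*(b-a)/np.hypot(*(b-a)[:2])
best_=None
for t0 in (1.55,):
    jm=lambda x:[place(P,*x[:3]) for P in JIG+armparts(x[3])]
    x1,e1=fit(M["jig"],jm,[o[0],o[1],yj,t0],[15,15,.1,.1]); print("jig with arm",x1,e1)
    jm2=lambda x:[place(P,*x[:3]) for P in JIG]
    x2,e2=fit(M["jig"],jm2,[o[0],o[1],yj],[15,15,.1]); print("jig no arm",x2,e2)
j=x1 if e1<e2 else x2
am=lambda q:[place(P,*j[:3]) for P in armparts(q[0])]
q,e=fit(M["bush_arm"],am,[1.55],[.15]); print("arm",q,e)
ims=[mask_draw(f,rm(x)+[place(P,*j[:3]) for P in JIG+armparts(q[0])],0) for f in F]
c=[cv2.resize(ims[0][190:310,250:460],None,fx=3.5,fy=3.5)[:, :],cv2.resize(ims[1][200:390,250:410],None,fx=2.2,fy=2.2)]
h=max(i.shape[0] for i in c); w=sum(i.shape[1] for i in c)
o=np.vstack([np.zeros((0,max(i.shape[1] for i in c),3),np.uint8)]+[cv2.copyMakeBorder(i,0,0,0,max(k.shape[1] for k in c)-i.shape[1],0) for i in c])
o=cv2.resize(o,None,fx=min(1,600/o.shape[0]),fy=min(1,600/o.shape[0])); cv2.imwrite("pics/fit0.png",o)
E
```

```text
rail ends [ 329.3171775  -194.71948262   16.        ] [ 526.40446243 -231.70942695   16.        ]
rail [ 4.23501814e+02 -2.05159235e+02 -1.13121235e-01] 0.06266501545906067
jig ends [536.82091739 -94.18636564  18.        ] [502.66728239 164.58866484  18.        ] 1.702019853481379
jig with arm [519.4726677   82.54670374   1.5786608    1.5665861 ] 0.051251381635665894
jig no arm [520.82927101  83.02174409   1.57881636] 0.1272231638431549
arm [1.54882812] 0.20279505848884583
```

```bash
python3 -m handwheel '[{"tx":2.0,"ty":-5},{"tx":2,"ty":-4},{"hand":100}]'; python3 - <<'E'
from h import *
f=grab("wrist"); print(f["K"],f["mount"]); im=f["image"].copy()
M={t:best(f,t) for t in("rail","jig","bush_arm")}; print({t:m is not None and m.sum() for t,m in M.items()})
jm=lambda x:[place(P,*x[:3]) for P in JIG+armparts(x[3])]
x,e=fit([(f,M["jig"])],jm,[519.5,82.5,1.579,1.56],[8,8,.03,.1]);print(x,e)
for P in jm(x): cv2.polylines(im,[np.int32(cv2.convexHull(proj(f,P).astype(np.float32)))],True,(0,255,0),1)
cv2.imwrite("pics/w0.png",im)
E
```

```text
[[371.64829954   0.         321.88735617]
 [  0.         371.64829954 234.59910706]
 [  0.           0.           1.        ]] [[ 2.28428042e-04 -9.51856836e-01 -3.06542839e-01  7.94430516e+01]
 [ 9.99997867e-01  8.46657245e-04 -1.88381152e-03  3.25439328e-01]
 [ 2.05265559e-03 -3.06541755e-01  9.51854999e-01 -1.42418175e+02]
 [ 0.00000000e+00  0.00000000e+00  0.00000000e+00  1.00000000e+00]]
{'rail': np.float32(2704.0), 'jig': np.float32(35162.0), 'bush_arm': np.float32(2988.0)}
[516.92704602  83.35963649   1.58293936   1.60183871] 0.027084767818450928invalid input
```

View pics/w0.png

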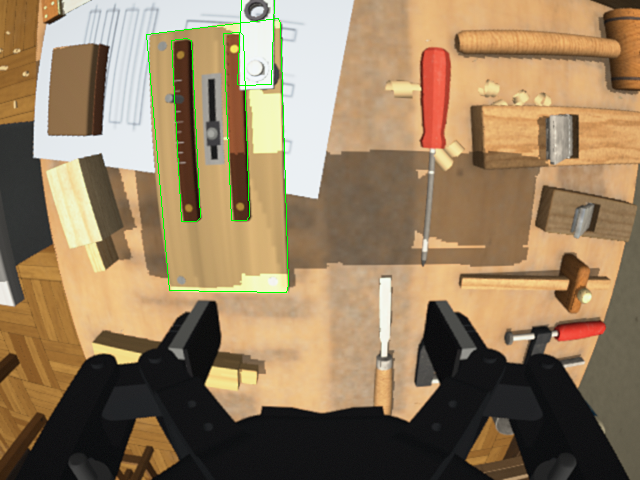

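```bash
python3 -m handwheel '[{"hand":100,"tx":-3.4,"ty":-3.5,"tz":0,"spin":0},{"hand":100,"tx":-3.4,"ty":-3.5,"tz":0,"spin":0},{"hand":100,"tx":-3.4,"ty":-3.5,"tz":0,"spin":0},{"hand":100,"tx":-3.4,"ty":-3.5,"tz":0,"spin":0},{"hand":100,"tx":-3.4,"ty":-3.5,"tz":0,"spin":0},{"hand":100,"tx":-3.4,"ty":-3.5,"tz":0,"spin":0},{"hand":100,"tx":0,"ty":0,"tz":2,"spin":9.6},{"hand":100,"tx":0,"ty":0,"tz":2,"spin":9.6},{"hand":100,"tx":0,"ty":0,"tz":2,"spin":9.6},{"hand":100,"tx":0,"ty":0,"tz":2,"spin":9.6},{"hand":100,"tx":0,"ty":0,"tz":2,"spin":9.6},{"hand":100,"tx":0,"ty":0,"tz":1,"spin":9.6},{"hand":100,"tx":0,"ty":0,"tz":0,"spin":9.6},{"hand":100,"tx":0,"ty":0,"tz":0,"spin":9.6},{"hand":100,"tx":0,"ty":0,"tz":0,"spin":9.6},{"hand":100,"tx":0,"ty":0,"tz":0,"spin":9.6},{"hand":100,"tx":0,"ty":0,"tz":0,"spin":0}]'; cat >> h.py <<'E'
def rm(x): return [place(P,*x[:3]) for P in RAIL]
def jm(x): return [place(P,*x[:3]) for P in JIG+armparts(x[3])]
def outline(im,f,Ps):
    for P in Ps: cv2.polylines(im,[np.int32(cv2.convexHull(proj(f,P).astype(np.float32)))],True,(0,255,0),1)
E
python3 - <<'E'
from h import *
s=arm.get_state(); print(s["tool_pos"],s["joints"],R.from_quat(np.roll(s["tcp_rot"],-1)).as_matrix().round(3))
f=grab("wrist"); m=best(f,"rail"); im=f["image"].copy()
x,e=fit([(f,m)],rm,[423,-205,-.113],[8,8,.05]); print(x,e)
outline(im,f,rm(x)); cv2.imwrite("pics/w1.png",im)
E
```

```text
time_s: 3.12
tool_pos: [415.1, -204.1, 121.4]
tcp_rot: [0.0, 0.999, -0.052, 0.0]
force: [-0.9, -0.2, -0.1]
grip_width: 85.4
gripper_force: 0.0
[ 415.1079525  -204.05585791  121.39330422] [-4.60139004e-01  2.51164775e-01  2.07101221e+00  2.36641880e-05
  8.19170701e-01  1.21427631e+00] [[ 0.995 -0.103  0.   ]
 [-0.103 -0.995 -0.   ]
 [ 0.     0.    -1.   ]]
[ 4.23592165e+02 -2.04577169e+02 -1.02374346e-01] 0.049019813537597656
```

View pics/w1.png

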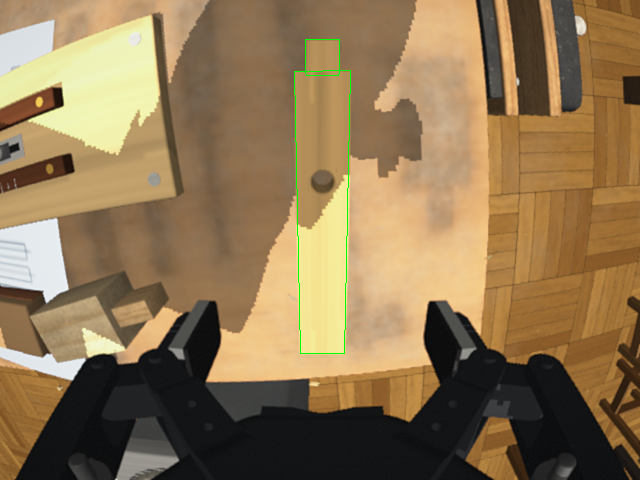

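```bash
python3 -m handwheel '[{"hand":100,"tx":0,"ty":0,"tz":4,"spin":0},{"hand":100,"tx":0,"ty":0,"tz":4,"spin":0},{"hand":100,"tx":0,"ty":0,"tz":2,"spin":0},{"hand":100,"tx":0,"ty":0,"tz":0.95,"spin":0},{"hand":30,"tx":0,"ty":0,"tz":0,"spin":0},{"hand":30,"tx":0,"ty":0,"tz":0,"spin":0},{"hand":30,"tx":0,"ty":0,"tz":0,"spin":0},{"hand":30,"tx":0,"ty":0,"tz":0,"spin":0},{"hand":30,"tx":0,"ty":0,"tz":0,"spin":0},{"hand":30,"tx":0,"ty":0,"tz":0,"spin":0},{"hand":30,"tx":0,"ty":0,"tz":0,"spin":0}]' 35; python3 -c "
from h import *
f=grab('wrist'); cv2.imwrite('pics/w2.png',f['image'])"
```

```text
time_s: 4.6
tool_pos: [415.6, -204.3, 12.7]
tcp_rot: [0.0, 0.999, -0.052, 0.001]
force: [-0.7, 0.8, 6.6]
grip_width: 33.0
gripper_force: 35.2
```

View pics/w2.png

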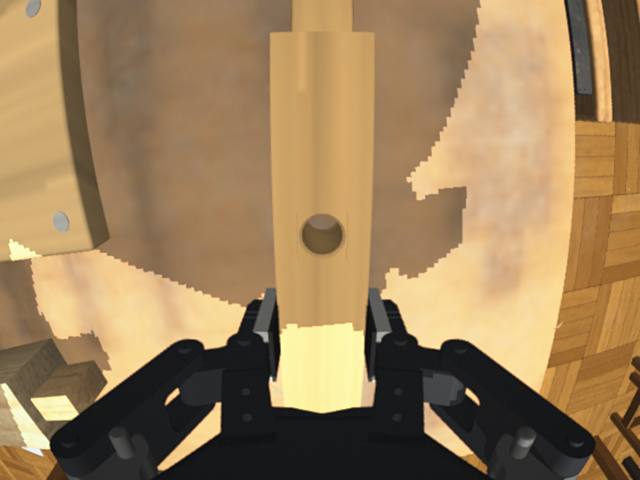

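```bash
python3 - <<'E'
from h import *
f=grab("wrist"); print(finder.masks_of(f,"rail")[0]["p"])
g=dict(K=f["K"]); T=np.eye(4); T[:3,:3]=R.from_quat([.70711,.70711,-.000477,-.000475]).as_matrix(); T[:3,3]=[624.54,-.02,230.57]
g["W"]=np.linalg.inv(T@f["mount"])
j=[516.93,83.36,1.58294]
def tojig(p): return R.from_euler('z',-j[2]).as_matrix()@(p-[j[0],j[1],0])
print("pin top",tojig(ray(g,213,132,26)),"base",tojig(ray(g,213,136,18)), "plate ends",tojig(ray(g,212,75,18)),tojig(ray(g,212,162,18)))
s=arm.get_state(); h=ray(f,322,235,31.5); Rt=R.from_quat(np.roll(s["tcp_rot"],-1)).as_matrix()
print("hole tool",Rt.T@(h-s["tool_pos"]))
im=cv2.imread("pics/w0.png")
cv2.imwrite("pics/pin.png",cv2.resize(im[60:180,140:260],None,fx=5,fy=5,interpolation=cv2.INTER_CUBIC))
E
```

```text
0.59
pin top [-14.89632997  -3.00984997  26.        ] base [-19.03583559  -0.41626615  18.        ] plate ends [41.17518491 -1.54322068 18.        ] [-44.68256125   2.14575119  18.        ]
hole tool [ 38.54087648  -0.84190765 -18.73595662]
```

View pics/pin.png

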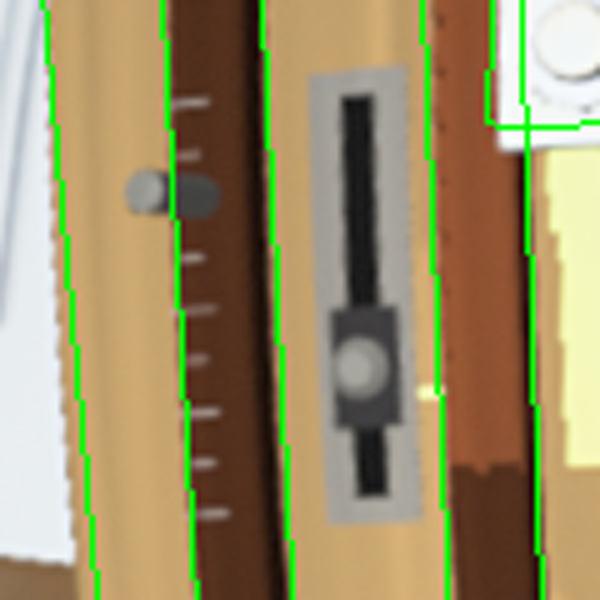

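```bash
python3 -m handwheel '[{"hand":30,"tx":0,"ty":0,"tz":-2,"spin":0},{"hand":30,"tx":0,"ty":0,"tz":-4,"spin":0},{"hand":30,"tx":0,"ty":0,"tz":-5.3,"spin":0},{"hand":30,"tx":0,"ty":0,"tz":0,"spin":-9.65},{"hand":30,"tx":0,"ty":0,"tz":0,"spin":-9.65},{"hand":30,"tx":0,"ty":0,"tz":0,"spin":-9.65},{"hand":30,"tx":0,"ty":0,"tz":0,"spin":-9.65},{"hand":30,"tx":0,"ty":0,"tz":0,"spin":-9.65},{"hand":30,"tx":0,"ty":0,"tz":0,"spin":-9.65},{"hand":30,"tx":0,"ty":0,"tz":0,"spin":-9.65},{"hand":30,"tx":0,"ty":0,"tz":0,"spin":-9.65},{"hand":30,"tx":0,"ty":0,"tz":0,"spin":-9.65},{"hand":30,"tx":0,"ty":0,"tz":0,"spin":-9.65},{"hand":30,"tx":4.7,"ty":2.05,"tz":0,"spin":0},{"hand":30,"tx":4.7,"ty":2.05,"tz":0,"spin":0},{"hand":30,"tx":4.7,"ty":2.05,"tz":0,"spin":0},{"hand":30,"tx":4.7,"ty":2.05,"tz":0,"spin":0},{"hand":30,"tx":4.6,"ty":2.05,"tz":0,"spin":0},{"hand":30,"tx":0,"ty":0,"tz":3,"spin":0},{"hand":30,"tx":0,"ty":0,"tz":0,"spin":0}]'; python3 - <<'E'
from h import *
s=arm.get_state(); Rt=R.from_quat(np.roll(s["tcp_rot"],-1)).as_matrix(); print(s["tool_pos"],Rt.round(4),s["joints"])
f=grab("wrist"); im=f["image"].copy(); m=best(f,"jig",.2); mr=best(f,"rail",.2)
# jig fit with rail known occluder: model = jig minus rail mask
if m is not None:
    occ=(mr if mr is not None else 0*m); occ=cv2.dilate(occ,np.ones((5,5)))
    vis=1-np.clip(occ,0,1); vis[290:]=0
    import h
    def c(x):
        q=sil(f,jm(x))*vis; k=m*vis; return 1-np.minimum(q,k).sum()/np.maximum(q,k).sum()
    x0=np.array([517.,83.4,1.583,1.6]); S=np.vstack([x0]+[x0+np.eye(4)[i]*v for i,v in enumerate([5,5,.03,.1])])
    r=minimize(c,x0,method="Nelder-Mead",options=dict(initial_simplex=S,maxiter=250,xatol=.05,fatol=1e-5)); print(r.x,r.fun)
    outline(im,f,jm(r.x))
cv2.imwrite("pics/w3.png",im)
E
```

```text
time_s: 7.25
tool_pos: [513.7, 31.3, 93.5]
tcp_rot: [-0.001, 0.704, 0.711, -0.001]
force: [-0.5, 0.5, -1.7]
grip_width: 33.3
gripper_force: 35.6
[513.67123632  31.32225933  93.4806067 ] [[-1.010e-02  9.999e-01 -3.900e-03]
 [ 9.999e-01  1.010e-02 -3.000e-04]
 [-2.000e-04 -3.900e-03 -1.000e+00]] [ 5.80282809e-02  3.67576808e-01  1.97921360e+00 -8.63201748e-05
  7.98729526e-01  4.79476505e-02]
[518.44529893  84.49159781   1.57685639   1.64110657] 0.10611993074417114
```

View pics/w3.png

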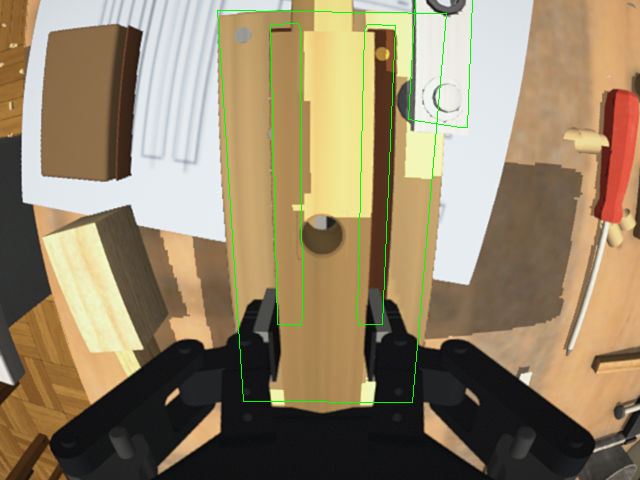

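```bash
python3 -m handwheel '[{"hand":30,"tx":-0.15,"ty":0.4,"tz":1.3,"spin":0},{"hand":30,"tx":0,"ty":0,"tz":1.4,"spin":0},{"hand":30,"tx":0,"ty":0,"tz":0,"spin":0},{"hand":30,"tx":0,"ty":0,"tz":0,"spin":0}]'; python3 - <<'E'
from h import *
s=arm.get_state(); Rt=R.from_quat(np.roll(s["tcp_rot"],-1)).as_matrix(); print(s["tool_pos"],Rt[:,0],Rt[:,2])
f=grab("wrist"); m=best(f,"jig",.2); mr=best(f,"rail",.2)
L=[];Q=[]
for v in range(120,285,5):
    c=np.flatnonzero(m[v]>0)
    if len(c): L.append(ray(f,c[0],v+.5,18)[:2]); Q.append(ray(f,c[-1]+1,v+.5,18)[:2])
L=np.array(L);Q=np.array(Q)
for n,A in(("L",L),("R",Q)):
    p=np.polyfit(A[:,1],A[:,0],1); print(n,"x at y=60:",np.polyval(p,60).round(2),"slope",p[0].round(4),"resid",np.std(A[:,0]-np.polyval(p,A[:,1])).round(2))
if mr is not None:
    for v in (80,150,220): c=np.flatnonzero(mr[v]); print(v,c[[0,-1]] if len(c) else None)
cv2.imwrite("pics/w4.png",f["image"])
E
```

```text
time_s: 7.9
tool_pos: [519.3, 29.3, 67.6]
tcp_rot: [-0.0, 0.704, 0.71, -0.0]
force: [0.9, 0.6, -1.4]
grip_width: 33.2
gripper_force: 35.6
[519.2896682   29.31814517  67.55359904] [-8.53729375e-03  9.99963556e-01 -2.46098492e-05] [-6.71938449e-04 -3.03474855e-05 -9.99999774e-01]
L x at y=60: 451.95 slope -0.0099 resid 0.25
R x at y=60: 587.52 slope 0.0807 resid 4.37
80 [270 373]
150 [270 373]
220 [273 371]
```

View pics/w4.png

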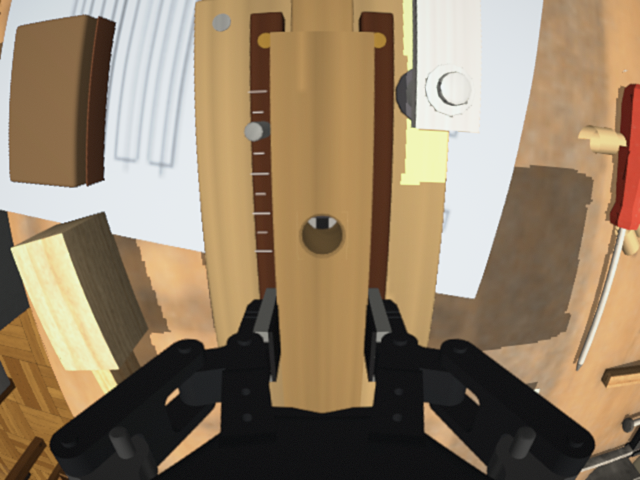

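```bash
python3 -m handwheel '[{"hand":30,"tx":0,"ty":0,"tz":1,"spin":0},{"hand":30,"tx":0,"ty":0,"tz":0.6,"spin":0},{"hand":30,"tx":0,"ty":0,"tz":0.4,"spin":0},{"hand":30,"tx":0,"ty":0,"tz":0,"spin":0}]';python3 -m handwheel '[{"hand":30,"tx":0,"ty":0,"tz":0.3,"spin":0},{"hand":30,"tx":0,"ty":0,"tz":0,"spin":0}]';  python3 -m handwheel '[{"hand":30,"tx":0,"ty":0,"tz":0.3,"spin":0},{"hand":30,"tx":0,"ty":0,"tz":0,"spin":0}]'
```

```text
time_s: 8.55
tool_pos: [519.1, 29.4, 47.3]
tcp_rot: [-0.0, 0.704, 0.71, -0.0]
force: [0.1, -0.2, -1.4]
grip_width: 33.2
gripper_force: 35.6
time_s: 8.8
tool_pos: [519.4, 29.4, 44.7]
tcp_rot: [-0.0, 0.704, 0.71, -0.0]
force: [-0.8, -0.8, -1.1]
grip_width: 33.1
gripper_force: 35.6
time_s: 9.05
tool_pos: [519.3, 29.4, 41.6]
tcp_rot: [-0.0, 0.704, 0.71, -0.0]
force: [0.4, -0.1, -0.7]
grip_width: 33.1
gripper_force: 35.6
```

```bash
for i in 1 2 3; do python3 -m handwheel '[{"hand":30,"tx":0,"ty":0,"tz":0.15,"spin":0},{"hand":30,"tx":0,"ty":0,"tz":0,"spin":0}]' | grep -E "pos|force"; done
```

```text
tool_pos: [519.4, 29.4, 40.2]
force: [0.1, 1.8, -1.8]
gripper_force: 35.6
tool_pos: [519.4, 29.4, 38.7]
force: [-0.6, -0.3, -1.6]
gripper_force: 35.6
tool_pos: [519.4, 29.4, 37.2]
force: [-0.4, 0.2, -0.3]
gripper_force: 35.6
```

```bash
for i in 1 2; do python3 -m handwheel '[{"hand":30,"tx":0,"ty":0,"tz":0.1,"spin":0},{"hand":30,"tx":0,"ty":0,"tz":0,"spin":0}]' | grep -E "pos|force"; done
```

```text
tool_pos: [519.4, 29.4, 36.2]
force: [-0.1, -0.0, -1.5]
gripper_force: 35.6
tool_pos: [519.4, 29.4, 35.2]
force: [-0.1, -0.1, -2.3]
gripper_force: 35.6
```

```bash
for i in 1 2 3 4; do python3 -m handwheel '[{"hand":30,"tx":0,"ty":0,"tz":0.1,"spin":0},{"hand":30,"tx":0,"ty":0,"tz":0,"spin":0}]' | grep -E "pos|force: \["; done
```

```text
tool_pos: [519.4, 29.4, 34.2]
force: [0.5, -0.3, -1.1]
tool_pos: [519.4, 29.4, 33.2]
force: [0.6, 0.1, -0.8]
tool_pos: [519.4, 29.4, 32.2]
force: [-0.4, 0.4, -1.7]
tool_pos: [519.5, 29.4, 31.4]
force: [0.0, -0.5, 2.0]
```

```bash
python3 -m handwheel '[{"hand":60,"tx":0,"ty":0,"tz":0,"spin":0},{"hand":60,"tx":0,"ty":0,"tz":0,"spin":0},{"hand":70,"tx":0,"ty":0,"tz":0,"spin":0},{"hand":70,"tx":0,"ty":0,"tz":0,"spin":0},{"hand":70,"tx":0,"ty":0,"tz":-2,"spin":0},{"hand":70,"tx":0,"ty":0,"tz":-5,"spin":0},{"hand":70,"tx":0,"ty":0,"tz":-4,"spin":0},{"hand":70,"tx":0,"ty":0,"tz":0,"spin":0},{"hand":70,"tx":0,"ty":0,"tz":0,"spin":0}]'; python3 - <<'E'
from h import *
f=grab("wrist"); m=best(f,"rail",.2); im=f["image"]
for z in (18,):
    def mod(x): return [P+[0,0,z+0] for P in rm(x)]
    x,e=fit([(f,m)],mod,[519.7,38,1.58],[4,6,.02]); print(x,e,"hole",x[:2]+30*np.array([np.cos(x[2]),np.sin(x[2])]))
a=best(f,"bush_arm"); j=[519.7,83.4,1.58]
q,e=fit([(f,a)],lambda q:[place(P,*j) for P in armparts(q[0])],[1.6],[.1]); print("arm",q,e)
g=grab("side"); cv2.imwrite("pics/s5.png",g["image"])
c=cv2.resize(im[60:360,170:470],None,fx=1.33,fy=1.33); d=cv2.resize(g["image"][200:340,255:395],(399,399),interpolation=cv2.INTER_CUBIC)
cv2.imwrite("pics/w5.png",np.hstack([c[:399],d]))
E
```

```text
time_s: 12.42
tool_pos: [519.0, 29.4, 140.8]
tcp_rot: [-0.0, 0.704, 0.71, -0.0]
force: [-0.3, 0.7, 0.1]
grip_width: 59.8
gripper_force: 0.0
[519.70726294  38.54708232   1.58163645] 0.03979617357254028 hole [519.3820655   68.54531971]
arm [1.5859375] 0.09409302473068237
```

View pics/w5.png

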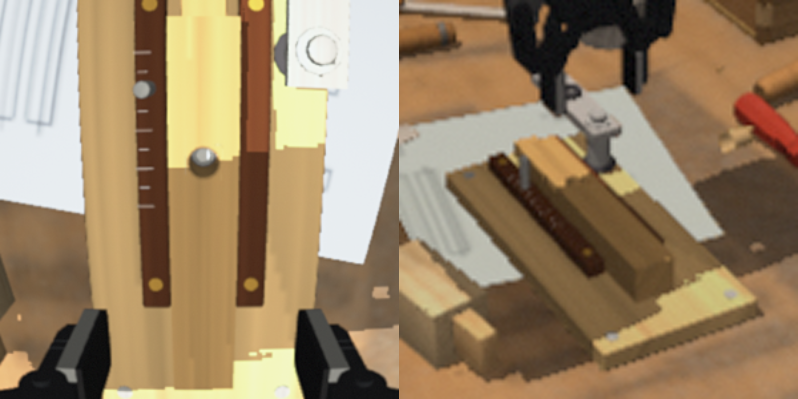

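```bash
python3 -m handwheel '[{"hand":70,"tx":4.6,"ty":1.3,"tz":0,"spin":0},{"hand":70,"tx":4.6,"ty":1.4,"tz":0,"spin":0},{"hand":70,"tx":4.6,"ty":1.4,"tz":0,"spin":0},{"hand":70,"tx":4.6,"ty":1.4,"tz":0,"spin":0},{"hand":70,"tx":0,"ty":0,"tz":0,"spin":0},{"hand":70,"tx":0,"ty":0,"tz":0,"spin":0},{"hand":70,"tx":0,"ty":0,"tz":0,"spin":0}]'; python3 - <<'E'
from h import *
s=arm.get_state(); print(s["tool_pos"])
f=grab("wrist"); a=best(f,"bush_arm",.2); im=f["image"].copy()
j=[519.7,83.4,1.58]
am=lambda q:[place(P,j[0]+q[1],j[1]+q[2],j[2]) for P in armparts(q[0])]
q,e=fit([(f,a)],am,[1.6,0,0],[.1,3,3]); print("arm",q,e)
k=am(q)[1]; print("knob",k.mean(0)); outline(im,f,am(q)); cv2.imwrite("pics/w6.png",im)
E
```

```text
time_s: 13.5
tool_pos: [572.3, 212.7, 140.8]
tcp_rot: [-0.0, 0.704, 0.71, -0.001]
force: [0.1, 0.0, 0.3]
grip_width: 59.9
gripper_force: 0.0
[572.33097686 212.7261174  140.84405817]
arm [ 1.58140546 -0.87738124 -3.44897128] 0.04258239269256592
knob [570.57876565 210.42782994  79.5       ]
```

View pics/w6.png

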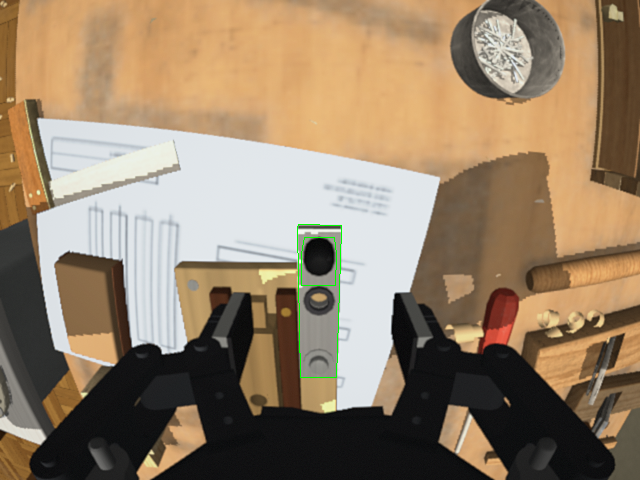

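```bash
python3 -m handwheel '[{"hand":70,"tx":-0.2,"ty":-0.17,"tz":2,"spin":0},{"hand":70,"tx":0,"ty":0,"tz":3,"spin":0},{"hand":70,"tx":0,"ty":0,"tz":2.1,"spin":0},{"hand":70,"tx":0,"ty":0,"tz":0,"spin":0},{"hand":5,"tx":0,"ty":0,"tz":0,"spin":0},{"hand":5,"tx":0,"ty":0,"tz":0,"spin":0},{"hand":5,"tx":0,"ty":0,"tz":0,"spin":0},{"hand":5,"tx":0,"ty":0,"tz":0,"spin":0},{"hand":5,"tx":0,"ty":0,"tz":0,"spin":0},{"hand":5,"tx":0,"ty":0,"tz":0,"spin":0},{"hand":5,"tx":0,"ty":0,"tz":0,"spin":0},{"hand":5,"tx":0,"ty":0,"tz":0,"spin":0}]' 20
```

```text
time_s: 15.1
tool_pos: [571.8, 212.0, 71.4]
tcp_rot: [0.0, 0.704, 0.71, 0.001]
force: [-1.2, -0.9, 7.1]
grip_width: 17.5
gripper_force: 20.0
```

```bash
python3 -m handwheel '[{"hand":5,"tx":-0.02,"ty":-0.47,"tz":0,"spin":-3},{"hand":5,"tx":-0.05,"ty":-0.94,"tz":0,"spin":-6},{"hand":5,"tx":-0.05,"ty":-0.94,"tz":0,"spin":-6},{"hand":5,"tx":-0.05,"ty":-0.94,"tz":0,"spin":-6},{"hand":5,"tx":0,"ty":0,"tz":0,"spin":0}]'
```

```text
time_s: 15.72
tool_pos: [539.1, 206.3, 71.5]
tcp_rot: [0.0, 0.562, 0.827, 0.001]
force: [-2.3, 3.9, 5.4]
grip_width: 17.3
gripper_force: 19.9
```

```bash
python3 -m handwheel '[{"hand":5,"tx":-0.05,"ty":-0.94,"tz":0,"spin":-6},{"hand":5,"tx":-0.05,"ty":-0.94,"tz":0,"spin":-6},{"hand":5,"tx":-0.05,"ty":-0.94,"tz":0,"spin":-6},{"hand":5,"tx":-0.05,"ty":-0.94,"tz":0,"spin":-6},{"hand":5,"tx":0,"ty":0,"tz":0,"spin":0}]' | grep -E "pos|force"; python3 -m handwheel '[{"hand":5,"tx":-0.05,"ty":-0.94,"tz":0,"spin":-6},{"hand":5,"tx":-0.05,"ty":-0.94,"tz":0,"spin":-6},{"hand":5,"tx":-0.05,"ty":-0.94,"tz":0,"spin":-6},{"hand":5,"tx":-0.05,"ty":-0.94,"tz":0,"spin":-6},{"hand":5,"tx":-0.05,"ty":-0.94,"tz":0,"spin":-6},{"hand":5,"tx":0,"ty":0,"tz":0,"spin":0}]'
```

```text
tool_pos: [507.2, 185.8, 71.4]
force: [-6.6, 6.7, 9.3]
gripper_force: 20.5
time_s: 17.1
tool_pos: [483.7, 144.3, 71.3]
tcp_rot: [-0.001, 0.126, 0.992, 0.0]
force: [-8.5, 3.3, 14.7]
grip_width: 17.5
gripper_force: 20.9
```

```bash
python3 -m handwheel '[{"hand":5,"tx":-0.05,"ty":-0.94,"tz":0,"spin":-6},{"hand":5,"tx":-0.03,"ty":-0.63,"tz":0,"spin":-4},{"hand":5,"tx":0,"ty":0,"tz":0,"spin":0}]' | grep -E "pos|force"; for i in 1 2 3; do python3 -m handwheel '[{"hand":5,"tx":0,"ty":-0.31,"tz":0,"spin":-2},{"hand":5,"tx":0,"ty":0,"tz":0,"spin":0}]'| grep -E "pos|force: \[|width"; done
```

```text
tool_pos: [481.3, 128.7, 71.2]
force: [-7.9, 1.0, 15.4]
gripper_force: 21.0
tool_pos: [481.1, 125.7, 71.2]
force: [-7.5, 0.7, 15.6]
grip_width: 17.5
tool_pos: [481.0, 122.6, 71.2]
force: [-8.2, 0.7, 15.6]
grip_width: 17.4
tool_pos: [481.1, 121.2, 71.2]
force: [-9.5, 13.1, 12.4]
grip_width: 17.8
```

```bash
python3 -m handwheel '[{"hand":50,"tx":0,"ty":0,"tz":0,"spin":0},{"hand":50,"tx":0,"ty":0,"tz":0,"spin":0},{"hand":50,"tx":0,"ty":0,"tz":0,"spin":0},{"hand":50,"tx":0,"ty":0,"tz":0,"spin":0},{"hand":50,"tx":0,"ty":0,"tz":-3,"spin":0},{"hand":50,"tx":0,"ty":0,"tz":-5,"spin":0},{"hand":50,"tx":0,"ty":0,"tz":-5,"spin":0},{"hand":50,"tx":0,"ty":0,"tz":0,"spin":0},{"hand":50,"tx":0,"ty":0,"tz":0,"spin":0}]'; python3 - <<'E'
from h import *
f=grab("wrist"); a=best(f,"bush_arm",.2)
am=lambda q:[place(P,519+q[1],81.5+q[2],1.58) for P in armparts(q[0])]
q,e=fit([(f,a)],am,[0.03,0,0],[.1,3,3]); print("arm",q,e)
im=f["image"].copy(); outline(im,f,am(q))
for n in("scene","side"):
    g=grab(n); a=best(g,"bush_arm",.2)
    if a is not None: print(n,fit([(g,a)],am,[0.03,0,0],[.1,3,3]))
cv2.imwrite("pics/w7.png",im)
E
```

```text
time_s: 19.35
tool_pos: [481.7, 119.3, 199.8]
tcp_rot: [-0.0, -0.013, 1.0, -0.0]
force: [-0.1, -0.1, -0.9]
grip_width: 43.1
gripper_force: 0.0
arm [0.00306629 2.63726506 1.43818511] 0.045105814933776855
scene (array([ 0.00455241,  0.20074826, -1.41114376]), np.float64(0.1203508973121643))
side (array([-0.00625751,  3.59921256,  2.16207693]), np.float64(0.11234396696090698))
```

```bash
python3 -c "
from station import arm
print(arm.hand_in())"
```

```text
the job is handed in; nothing more can be done
None
```

The job is handed in at about 19.5 s of the 67 s allowed. The rail lies flat with its hole over the pin, the bush arm measured within 0.01 rad of its stop in all three camera views, and the gripper is clear; I did not re-measure the rail after swinging the arm.

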